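# Swap the tea things and the tools back

### The arm

A 6-joint arm with a two-finger parallel gripper is mounted at the origin on the work surface. World frame = base frame: x ahead of the robot, y to its left, z up, the work surface at z = 0. Lengths are in m, angles in rad, forces in N, time in s.
With the tool pointing down it reaches from about 0.25 to 0.725 m from the base axis. Payload 4 kg.
Tool frame: the origin (TCP) lies on the mounting face of the last link; the fingertips stand 173 mm ahead of it and the grasp point (between the pads) lies 155 mm ahead of it (ctrl.tcp_to_grasp is the distance from the TCP to the grasp point, in m); z points along the fingers, y is the line along which they close (so a half turn about z gives the same grasp; the last joint's range is limited). The gripper opens to 85 mm and grips with 20 to 120 N. Pads are 22 mm wide; open, the fingers measure 114 mm over their backs; the gripper's body (76 mm by 85 mm) begins 54 mm behind the grasp point. The pads swing forward as they close: fully open they stand 13 mm farther back than shut.
Start: joints at [-1.182, 0.241, 0.005, 1.335, 0, 1.571], TCP at [0.19, -0.463, 0.405] pointing down, gripper open.
Joint ranges: [-2.72, 2.72], [-1.05, 1.87], [-1.09, 1.28], [-1.99, 2.15], [-1.42, 1.44], [-3.14, 3.14]. Speed limits (rad/s): [2.79, 2.79, 3.14, 3.14, 3.14, 3.14].

### API

Orientations are given as a rotation vector (axis times angle).
In Python, from cell import ctrl gives the robot as it stands.
- The arm moves only by the tool carry_out, never from a script. Its argument "motion" is a list of rows, each a list of 3 entries, a list of its own where there are three numbers: the shift along the tool's x, y, z in m, then the turn about the tool's z in degrees, then the finger opening in m, from 0 to 0.0854. In form: [[[x, y, z], yaw, jaw], ...]. A call has 1 to 12 rows; each row is the pose to reach, as a shift and turn from the pose commanded when the call began, along the tool's axes at that moment; what a row does not reach only later rows make up. A row lasts 1/8 s, in which the tool goes at most 62.5 mm and 10.7 degrees, less where a joint would pass 70% of its speed; a pose out of reach is approached as far as the arm can. A call with a gripper value outside its range is refused whole. The fingers move at their own pace and stop on an object; "force" is the grip in N (left out, the last holds). Time passes only in rows, so rows that repeat a pose let the fingers close. It gives the time, the measured TCP pose, the force, the opening and the grip force at its end, in the units of the state.
- ctrl.read_state(): the state, without advancing time (a new reading comes with each control period).
- ctrl.capture(name): name is "side" or "top"; returns (picture, depth): 384x512x3 uint8, red, green, blue; 384x512 float32, m along the optical axis (not along the pixel's ray), 0 where there is no reading.
- ctrl.calibration(name): a dict with "camera_matrix" (3x3 intrinsics, pixels), "pose" (4x4, takes a point from camera to world coordinates). Camera axes: x right, y down, z forward; pixel columns grow to the right and rows downward; lengths in m; the calibration is good to about 2 mm. A picture is of the moment at which its call begins. calibration takes no time and is no camera call.
- ctrl.hand_in(): hands the job in; it is judged then, once.
The state is a dict: "time": time; "q": joint angles; "joint_velocities": joint speeds; "joint_torque": joint torques, N m; "tool_pos": TCP position; "ee_rot": TCP orientation; "wrist_force": force on the tool from outside, world axes, zero at the start; "torque": the same for the moment, N m; "finger_gap": finger opening in m; "grasp_force": force on a finger pad.
Only numpy, scipy, OpenCV 4.12 (cv2) and the standard library are available. Lean on these libraries where they do the work, as an engineer would, in place of code of your own. Each camera call takes 0.05 s, during which the arm holds its last target. There are 200 camera calls.

### The job

On this workshop tea counter the tea things have been put down where the tools belong and the tools where the tea things belong. Swap them back, setting one aside on the empty green drip mat (or on clear worktop) when its place is still taken: the sugar bowl upright in the middle of the blue-and-white saucer, the milk jug upright in the middle of the cork coaster, the torch standing on its lens in the middle of the black charging pad, and the hex key set standing on its silhouette in the middle of the grey tool mat, lengthwise as painted. Set each thing down rather than dropping it, knock none of them over and do not push the teapot out of its place.

Things in the scene. Friction and masses are not known exactly. Their poses are not given: they have to be found in the camera images.
- sugar_mid (a point): Empty white ceramic sugar bowl with a blue band and two small ears, open on top. 62 mm across its straight sides (from 16 to 52 mm above its foot), foot 44 mm across, 62 mm tall, wall 4 mm, about 0.2 kg. The point is its centre, 31 mm above its foot; z up. The ears stick out along its +x and -x to 43 mm from the middle, so it is gripped with the fingers closing along its y.
- jug_mid (a point): Stainless steel milk jug, empty, open on top: 56 mm across (flaring to 60 mm at the rim), 72 mm tall, wall 3 mm, about 0.15 kg. The point is on its axis, 36 mm above its base; z up. The handle sticks out along its +x to 54 mm from the middle, a small lip along -x to about 42 mm, so it is gripped with the fingers closing along its y.
- torch_mid (a point): Red plastic torch with black bands, standing upright on its lens: head 50 mm across and 28 mm tall below, narrowing to a round body 34 mm across from 40 mm up to the top at 110 mm; about 0.16 kg. The point is on its axis, 55 mm above the lens face (half-way up); z up. Best gripped by the body, 15 to 20 mm above this point, from any side.
- hexset_mid (a point): Hex key set: a black plastic block holder 84 mm long (its x) by 36 mm wide (its y) by 44 mm tall, with a row of eight dark steel L-keys standing in it whose bent ends reach 66 mm above the base (they stay within the block's outline; the keys do not come out). About 0.25 kg. The point is its centre, 32 mm above the base; z up. It is gripped across its 36 mm width, fingers closing along its y. Either way round is the same.
- saucer: The sugar bowl's place: flat round ceramic saucer, white in the middle with a broad blue border, 120 mm across, its top 6 mm above the worktop. Fixed. Origin at the centre of its underside.
- coaster: The milk jug's place: round brown cork coaster, 104 mm across, its top 6 mm above the worktop. Fixed. Origin at the centre of its underside.
- charger: The torch's place: black square charging pad, 100 by 100 mm, with a bright contact ring in the middle and a green light in one corner, its flat top 6 mm above the worktop. Fixed. Origin at the centre of its underside.
- toolmat: The hex key set's place: grey rectangular tool mat, 120 mm (its x) by 76 mm (its y), its top 6 mm above the worktop, with a black silhouette of the holder, 84 by 36 mm with yellow edge, painted in the middle along its x. Fixed. Origin at the centre of its underside.
- dripmat: Green ribbed square drip mat, 115 by 115 mm, its top 6 mm above the worktop. Empty at the start: the free spot on which one thing can be set aside (any clear worktop does as well). Fixed. Origin at the centre of its underside.
- teapot: Stainless steel teapot, a bystander to be left where it is: body 120 mm across, 134 mm tall, spout along its +x to 110 mm, black handle along its -x to 106 mm. Origin at the centre of its underside. The five places and this teapot stand in new spots at every start; loose bystanders (tape roll 19 mm, kitchen timer 46 mm, battery 61 mm, canister 114 mm tall) stand between and beside them.
There are look-alikes about, which are no part of the job. Leave any purple or red look-alike of the saucer alone.

How it is judged:
By the outcome, as a careful person would: the job done as asked, in the order asked, and still so for the second after the job is handed in, with the robot touching nothing.
It also fails if it takes over 125 s, if anything falls off the work surface, if the arm or the gripper's body presses on something with over 40 N, if the wrist force passes 120 N, or if a joint passes its speed limit or range.

## Working session

There is one attempt and no reset: what is moved stays moved. The work goes in short steps, Python scripts to look and compute and a tool call to move; the robot and the scene stay as the last step left them, time stands still between calls to the robot, and variables do not carry over. Pictures are saved under pics/ and viewed, at most 14 in all, crops included, and the job is handed in when it is done.

Besides the shell and the picture viewer there is one more tool, called as name(argument=value, ...), one argument or row to a line, values as JSON. carry_out: Moves the arm, as the interface text tells. Its arguments: {"type":"object","properties":{"motion":{"type":"array","items":{"type":"array"}},"force":{"type":"number"}},"required":["motion"]}

```bash
mkdir -p pics
cat > h.py <<'E'
import numpy as np, cv2
from cell import ctrl
def cap(n):
    im,d=ctrl.capture(n); c=ctrl.calibration(n); return im,d,np.array(c["camera_matrix"]),np.array(c["pose"])
def plane(px,K,T,z):
    px=np.atleast_2d(px).astype(float); r=np.c_[px,np.ones(len(px))]@np.linalg.inv(K).T@T[:3,:3].T; o=T[:3,3]
    return o+r*((z-o[2])/r[:,2])[:,None]
def cloud(d,K,T):
    v,u=np.indices(d.shape); p=np.stack([u*d,v*d,d],-1)@np.linalg.inv(K).T
    return p@T[:3,:3].T+T[:3,3]
def save(im,f): cv2.imwrite("pics/"+f,cv2.cvtColor(im,cv2.COLOR_RGB2BGR))
E
python3 - <<'E'
from h import *
for n in("top","side"):
    im,d,K,T=cap(n); np.savez(n+"0.npz",im=im,d=d,K=K,T=T); save(cv2.resize(im,(800,600),interpolation=cv2.INTER_CUBIC),n+"0.png"); print(n,K.round(1).tolist(),T.round(3).tolist())
s=ctrl.read_state(); print(s)
E
```

```text
top [[358.4, 0.0, 248.9], [0.0, 358.4, 191.3], [0.0, 0.0, 1.0]] [[0.026, -0.991, 0.128, 0.339], [-0.999, -0.029, -0.02, -0.066], [0.024, -0.128, -0.992, 1.112], [0.0, 0.0, 0.0, 1.0]]
side [[393.3, 0.0, 251.9], [0.0, 393.3, 196.1], [0.0, 0.0, 1.0]] [[-0.999, -0.037, 0.021, 0.457], [-0.042, 0.725, -0.688, 0.751], [0.01, -0.688, -0.726, 0.904], [0.0, 0.0, 0.0, 1.0]]
{'time': 0.1, 'q': array([-1.18200905e+00,  2.41360756e-01,  3.82898394e-03,  1.33517965e+00,
       -3.67633634e-05,  1.57083023e+00]), 'joint_velocities': array([ 2.77361642e-05, -1.52777121e-03,  4.06032762e-03,  8.88805725e-04,
       -8.74704750e-04,  5.26082236e-04]), 'joint_torque': array([-5.39027369e-04, -3.73137832e+01,  2.53009754e+01,  1.08933265e-02,
       -7.32647231e-05, -2.31213150e-06]), 'tool_pos': array([ 0.18943772, -0.46246415,  0.40387867]), 'ee_rot': array([-3.08059424e+00, -6.06452796e-01,  6.37434259e-04]), 'wrist_force': array([ 0.77362328,  0.87058122, -0.38852771]), 'torque': array([ 0.01280766, -0.0380264 , -0.00442714]), 'grasp_force': 0.0, 'finger_gap': 0.0853437902474951}
```

View pics/top0.png

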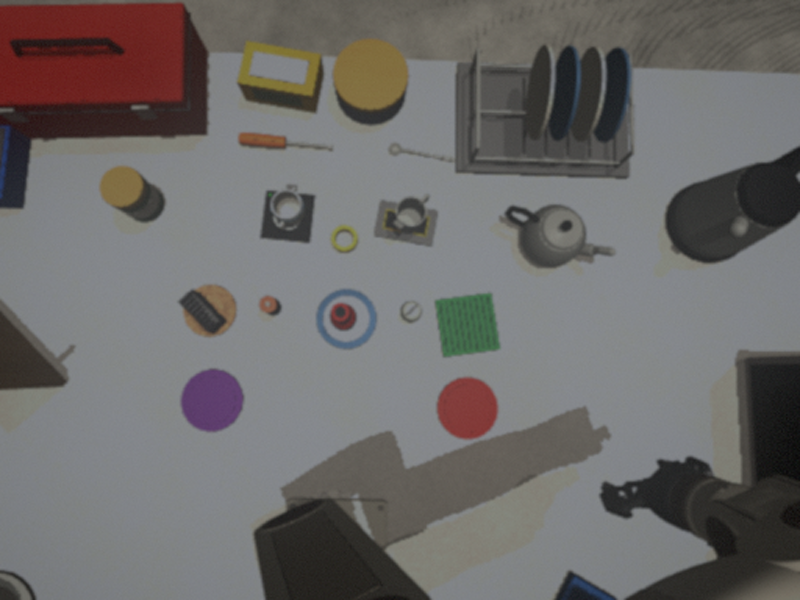

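View pics/side0.png

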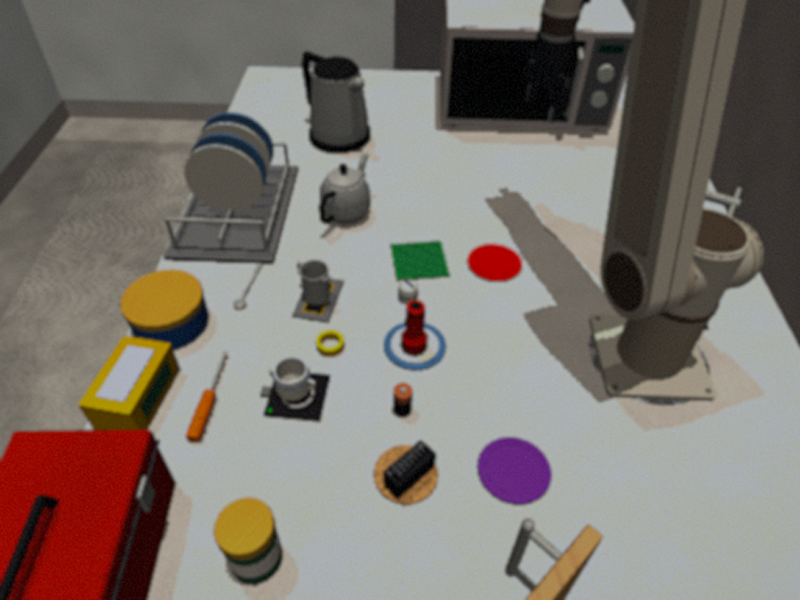

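The top view (800x600) shows the sugar bowl on the charger (287,208), the jug on the tool mat (410,215), the torch on the saucer (345,318), the hex set on the coaster (208,310), the drip mat (467,324) and the teapot (553,235). The purple disc (212,400) and red disc (467,408) are the look-alikes. I'll confirm this with an enlarged crop.

Run:
```python
from h import *
a=np.load("top0.npz")["im"][105:235,105:335]; b=np.load("side0.npz")["im"][150:325,165:295]
a=cv2.resize(a,(797,450),interpolation=cv2.INTER_CUBIC); save(a,"crop_top.png")
save(cv2.resize(b,(446,600),interpolation=cv2.INTER_CUBIC),"crop_side.png")
for n in("top","side"):
    z=np.load(n+"0.npz"); P=cloud(z["d"],z["K"],z["T"])
    print(n,[P[y,x].round(3).tolist() for y,x in ([(170,220),(140,300),(250,180),(200,290)] if n=="top" else [(250,300),(230,230),(150,240)])])
```

```text
top [[0.548, 0.004, -0.0], [0.653, -0.248, -0.001], [0.296, 0.117, -0.002], [0.458, -0.217, 0.005]]
side [[0.34, 0.097, 0.001], [0.541, 0.036, 0.001], [0.535, -0.331, -0.001]]
```

View pics/crop_top.png

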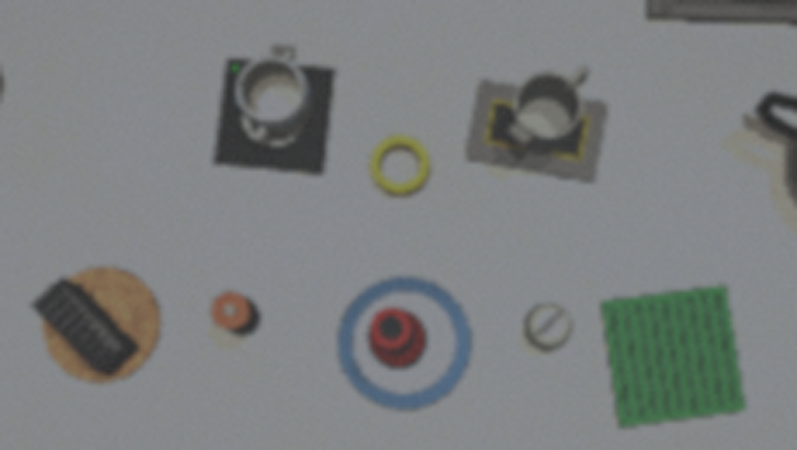

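View pics/crop_side.png

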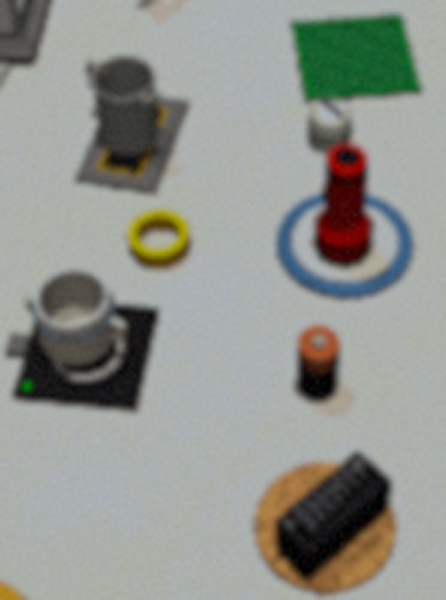

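```bash
cat > m.py <<'E'
from h import *
R={"charger":(142,126,.05),"toolmat":(142,262,0)}
def ang(v): return np.degrees(np.arctan2(v[1],v[0]))
def rect(p):
    r=cv2.minAreaRect(np.float32(p[:,:2]*1000)); b=cv2.boxPoints(r); e=[b[1]-b[0],b[2]-b[1]]; l=max(e,key=np.linalg.norm)
    return [round(x/1000,4) for x in r[0]],[round(float(np.linalg.norm(x)),1) for x in e],round(ang(l)%180,1)
def near(P,c,r): return np.linalg.norm(P[...,:2]-np.array(c),axis=-1)<r
E
python3 - <<'E'
from m import *
for n in("top","side"):
    z=np.load(n+"0.npz"); im,d,K,T=[z[k] for k in("im","d","K","T")]; P=cloud(d,K,T)
    v,u=np.indices(d.shape); G=plane(np.c_[u.ravel(),v.ravel()],K,T,.006).reshape(P.shape)
    hsv=cv2.cvtColor(im,cv2.COLOR_RGB2HSV).astype(int); H,S,V=hsv[...,0],hsv[...,1],hsv[...,2]
    ok=(d>0)
    w=ok&near(P,(.45,0),.3)&(abs(P[...,2])<.003)
    print(n,"worktop z med",np.median(P[w][:,2]),P[w][:,2].std(),"hsv",np.median(hsv[w],axis=0))
    g=(H>45)&(H<80)&(S>90)&near(P,(.45,-.2),.15); print("drip",g.sum(),rect(G[g]))
    b=(H>95)&(H<120)&(S>90)&near(P,(.46,.0),.13)&(P[...,2]<.015); hull=cv2.convexHull(np.int32(np.c_[u[b],v[b]])).reshape(-1,2)
    e=cv2.minEnclosingCircle(np.float32(plane(hull,K,T,.006)[:,:2]*1000)); print("saucer",b.sum(),e)
    c=(H>5)&(H<25)&(S>70)&near(P,(.45,.2),.11)&(P[...,2]<.013); q=G[c]; e=cv2.minEnclosingCircle(np.float32(q[:,:2]*1000)); print("coaster",c.sum(),e)
    # objects above
    hi=ok&(P[...,2]>.012)&(P[...,0]>.38)&(P[...,0]<.72)&(abs(P[...,1])<.27)
    k,lab,st,ce=cv2.connectedComponentsWithStats(hi.astype(np.uint8))
    for i in range(1,k):
        if st[i,4]>25:
            q=P[lab==i]; print(st[i,4],ce[i].round(),"med",np.median(q,0).round(3),"zmax",q[:,2].max().round(3),"ext",q.min(0).round(3),q.max(0).round(3))
E
```

```text
top worktop z med -0.0008494507750838043 0.0015363495451958286 hsv [105.  11. 139.]
drip 767 ([0.4364, -0.2448], [107.8, 107.8], np.float32(98.8))
saucer 95 ((440.84429931640625, -5.0268874168396), 54.400550842285156)
coaster 416 ((450.02520751953125, 264.5942687988281), 49.60445022583008)
339 [183. 132.] med [0.656 0.12  0.047] zmax 0.07 ext [0.611 0.085 0.012] [0.69  0.146 0.07 ]
287 [263. 136.] med [ 0.656 -0.126  0.063] zmax 0.081 ext [ 0.609 -0.159  0.012] [ 0.682 -0.093  0.081]
131 [220. 152.] med [0.6   0.006 0.017] zmax 0.022 ext [ 0.573 -0.02   0.012] [0.628 0.03  0.022]
123 [172. 195.] med [0.457 0.139 0.056] zmax 0.063 ext [0.443 0.126 0.012] [0.473 0.158 0.063]
230 [134. 203.] med [0.43  0.253 0.048] zmax 0.067 ext [0.404 0.231 0.014] [0.467 0.27  0.067]
143 [262. 199.] med [ 0.456 -0.128  0.036] zmax 0.05 ext [ 0.438 -0.151  0.015] [ 0.475 -0.111  0.05 ]
234 [219. 202.] med [ 0.436 -0.001  0.106] zmax 0.121 ext [ 0.417 -0.023  0.013] [0.465 0.025 0.121]
side worktop z med -4.8341362160364554e-05 0.0014275786008271364 hsv [ 69.   9. 176.]
drip 705 ([0.4347, -0.2424], [110.5, 109.6], np.float32(99.4))
saucer 226 ((440.02777099609375, -2.3735272884368896), 57.09005355834961)
coaster 503 ((449.11907958984375, 266.4944152832031), 51.11846923828125)
477 [201. 179.] med [ 0.644 -0.108  0.054] zmax 0.082 ext [ 0.609 -0.156  0.012] [ 0.683 -0.089  0.082]
615 [264. 204.] med [0.447 0.012 0.044] zmax 0.119 ext [ 0.418 -0.143  0.012] [0.478 0.029 0.119]
145 [211. 218.] med [0.6   0.008 0.018] zmax 0.023 ext [ 0.575 -0.025  0.012] [0.626 0.035 0.023]
577 [186. 242.] med [0.654 0.122 0.048] zmax 0.07 ext [0.613 0.086 0.012] [0.694 0.149 0.07 ]
216 [257. 255.] med [0.46  0.153 0.053] zmax 0.063 ext [0.444 0.126 0.012] [0.476 0.161 0.063]
202 [270. 291.] med [0.425 0.258 0.05 ] zmax 0.067 ext [0.404 0.233 0.012] [0.451 0.27  0.067]
```

```bash
cat > obj.py <<'E'
from m import *
from scipy.optimize import least_squares
def load(tag): 
    o={}
    for n in("top","side"):
        z=np.load(f"{n}{tag}.npz"); o[n]=[z[k] for k in("im","d","K","T")]
    return o
def circ(q,r,c0): return least_squares(lambda c:np.hypot(q[:,0]-c[0],q[:,1]-c[1])-r,c0,loss="soft_l1",f_scale=.002).x
def pts(v,c,r,z0,z1): 
    P=cloud(*v[1:]); m=(v[1]>0)&near(P,c,r)&(P[...,2]>z0)&(P[...,2]<z1); return P[m]
def cup(o,c,zrim,rmid,zlo=.022):
    for n,v in o.items():
        q=pts(v,c,.05,zrim,.12); f=circ(q,rmid,c); s=pts(v,f,.06,zlo,.12); rr=np.linalg.norm(s[:,:2]-f,axis=1); s=s[rr>.0365]; rr=rr[rr>.0365]
        print(n,len(q),"c",f.round(4),"resid",np.abs(np.hypot(*(q[:,:2]-f).T)-rmid).mean().round(4),"protr:",sorted((round(float(ang(p[:2]-f))),round(float(r)*1000),round(float(p[2])*1000)) for p,r in zip(s,rr))[::max(1,len(s)//14)])
def torch(o,c,z0=.108):
    for n,v in o.items():
        q=pts(v,c,.04,z0,.14); print("torch",n,len(q),"c",circ(q,.017,c).round(4),cv2.minEnclosingCircle(np.float32(q[:,:2]*1000)),"zmed",np.median(q[:,2]).round(4))
def hexs(o,c,z0=.04):
    A=[]
    for n,v in o.items():
        q=pts(v,c,.06,z0,.09); A.append(q); print("hex",n,len(q),rect(q))
    print("hex both",rect(np.vstack(A)))
E
python3 - <<'E'
from obj import *
o=load("0")
print("sugar");cup(o,(.655,.118),.062,.029)
print("jug");cup(o,(.65,-.125),.072,.0285)
torch(o,(.44,0)); hexs(o,(.45,.27)); hexs(o,(.45,.27),.02)
for n,(im,d,K,T) in o.items():
    P=cloud(d,K,T); v,u=np.indices(d.shape); G=plane(np.c_[u.ravel(),v.ravel()],K,T,.006).reshape(P.shape)
    hsv=cv2.cvtColor(im,cv2.COLOR_RGB2HSV).astype(int); H,S,V=hsv[...,0],hsv[...,1],hsv[...,2]
    low=(abs(P[...,2]-.006)<.007)&(d>0); wv=139 if n=="top" else 176
    b=(H>95)&(H<120)&(S>45)&near(G,(.44,-.003),.075)&low; print("saucer",b.sum(),cv2.minEnclosingCircle(np.float32(G[b][:,:2]*1000)))
    q=G[b]; print("  mid-ring fit rad", np.percentile(np.hypot(q[:,0]-.44,q[:,1]+.003),[2,50,98]).round(4), q[:,:2].mean(0).round(4))
    c=near(G,(.641,.116),.08)&low&(V<.62*wv); m=cv2.morphologyEx(c.astype(np.uint8),cv2.MORPH_OPEN,np.ones((3,3),np.uint8))>0; print("charger",m.sum(),rect(G[m]))
    c=near(G,(.64,-.125),.085)&low&(V<.8*wv); m=cv2.morphologyEx(c.astype(np.uint8),cv2.MORPH_OPEN,np.ones((3,3),np.uint8))>0; print("toolmat",m.sum(),rect(G[m]))
    y=(H>20)&(H<35)&(S>90)&near(G,(.64,-.125),.06)&low; print("yellow",y.sum(),rect(G[y]))
    c=(H>5)&(H<25)&(S>60)&near(G,(.45,.265),.065)&low; print("coaster",c.sum(),cv2.minEnclosingCircle(np.float32(G[c][:,:2]*1000)))
E
```

```text
sugar
top 89 c [0.6519 0.1165] resid 0.0016 protr: [(-19, 38, 47), (-19, 40, 52), (-16, 38, 35), (-15, 37, 49), (-15, 39, 53), (163, 43, 38), (164, 37, 53), (164, 39, 50), (164, 41, 46), (166, 37, 45), (166, 41, 36), (168, 37, 34), (168, 40, 45)]
side 130 c [0.6527 0.1175] resid 0.0014 protr: [(-16, 41, 50), (-15, 38, 52), (-15, 39, 42), (-14, 38, 49), (-14, 39, 39), (-14, 41, 43), (-14, 42, 38), (-12, 39, 37), (-12, 40, 49), (160, 39, 43), (160, 40, 47), (161, 42, 44), (162, 42, 47), (163, 37, 35), (163, 39, 54), (163, 42, 51), (164, 39, 49), (164, 40, 36), (169, 40, 49)]
jug
top 88 c [ 0.642  -0.1222] resid 0.0022 protr: [(-45, 39, 63), (-45, 42, 66), (-45, 46, 68), (-44, 43, 30), (-44, 47, 34), (-44, 49, 48), (-44, 51, 35), (-43, 39, 70), (-43, 44, 67), (-43, 47, 40), (-43, 54, 57), (-42, 49, 65), (-41, 45, 33), (-40, 37, 68), (-40, 42, 68), (-40, 47, 66), (-40, 52, 63), (-37, 39, 70), (-37, 44, 69), (-37, 49, 65), (126, 37, 76), (130, 39, 77), (137, 39, 81), (141, 37, 81), (142, 38, 74), (147, 37, 79), (149, 39, 76)]
side 95 c [ 0.6429 -0.1216] resid 0.0023 protr: [(-43, 41, 71),
[... 954 characters left out ...]
ng fit rad [0.0456 0.0529 0.0595] [ 0.4404 -0.0051]
charger 470 ([0.6457, 0.121], [97.7, 97.0], np.float32(176.2))
toolmat 557 ([0.6387, -0.1179], [76.0, 118.8], np.float32(81.0))
yellow 2 ([0.6304, -0.1596], [0.0, 16.6], np.float32(170.0))
coaster 446 ((450.3485412597656, 265.2034606933594), 50.416542053222656)
saucer 346 ((440.4921875, -2.751765489578247), 59.94000244140625)
  mid-ring fit rad [0.0453 0.0531 0.0595] [0.44   0.0089]
charger 645 ([0.652, 0.1227], [112.5, 99.4], np.float32(176.1))
toolmat 407 ([0.6382, -0.1139], [77.6, 122.5], np.float32(81.1))
yellow 55 ([0.6394, -0.1185], [43.4, 91.0], np.float32(79.9))
coaster 586 ((449.7903747558594, 266.9244079589844), 51.75465774536133)
```

```bash
cat > rel.py <<'E'
# usage: rel.py x,y,zgrasp,phi ...  -> shift/yaw in current tool frame
import sys; from h import *
from scipy.spatial.transform import Rotation as Ro
s=ctrl.read_state(); R=Ro.from_rotvec(s["ee_rot"]).as_matrix(); p=np.array(s["tool_pos"])
ph=np.degrees(np.arctan2(R[1,1],R[0,1])); tilt=np.degrees(np.arccos(-R[2,2]))
print("t",round(s["time"],2),"grasp",(p+R[:,2]*ctrl.tcp_to_grasp).round(4),"phi",ph.round(1),"tilt",tilt.round(2),"q6",s["q"][5].round(2),"gap",round(s["finger_gap"],4),"gf",s["grasp_force"],"F",np.round(s["wrist_force"],1))
for a in sys.argv[1:]:
    x,y,z,f=map(float,a.split(",")); t=np.array([x,y,z+ctrl.tcp_to_grasp])
    yaw=-((f-ph+90)%180-90)
    print(a,"->",(R.T@(t-p)).round(4).tolist(),"yaw",round(yaw,1))
E
python3 rel.py .4416,.0025,.23,-30 .4416,.0025,.15,-30 .4416,.0025,.078,-30
```

```text
t 0.1 grasp [ 0.1893 -0.4622  0.2492] phi -67.7 tilt 0.11 q6 1.57 gap 0.0853 gf 0.0 F [ 0.8  0.9 -0.4]
.4416,.0025,.23,-30 -> [0.4096, -0.3347, 0.0198] yaw -37.7
.4416,.0025,.15,-30 -> [0.4096, -0.3345, 0.0998] yaw -37.7
.4416,.0025,.078,-30 -> [0.4096, -0.3344, 0.1718] yaw -37.7
```

carry_out(
  motion=[
    [[0.41,-0.335,0.02],-38,0.07],
    [[0.41,-0.335,0.02],-38,0.07],
    [[0.41,-0.335,0.02],-38,0.07],
    [[0.41,-0.335,0.02],-38,0.07],
    [[0.41,-0.335,0.02],-38,0.07],
    [[0.41,-0.335,0.02],-38,0.07],
    [[0.41,-0.335,0.02],-38,0.07],
    [[0.41,-0.335,0.02],-38,0.07],
    [[0.41,-0.335,0.02],-38,0.07],
    [[0.41,-0.335,0.02],-38,0.07],
    [[0.41,-0.335,0.02],-38,0.07],
    [[0.41,-0.335,0.02],-38,0.07],
  ],
  force=30,
)

```text
time: 1.6
tool_pos: [0.4415, 0.0018, 0.3847]
ee_rot: [-2.718, -1.575, 0.001]
wrist_force: [0.1, -0.6, -0.4]
finger_gap: 0.0698
grasp_force: 0.0
```

```bash
python3 rel.py .4416,.0025,.15,-30 .4416,.0025,.078,-30 .4355,-.2435,.17,-30
```

```text
t 1.6 grasp [0.4414 0.0018 0.23  ] phi -29.8 tilt 0.03 q6 2.1 gap 0.0698 gf 0.0 F [ 0.1 -0.6 -0.4]
.4416,.0025,.15,-30 -> [0.0007, -0.0002, 0.08] yaw 0.2
.4416,.0025,.078,-30 -> [0.0007, -0.0002, 0.152] yaw 0.2
.4355,-.2435,.17,-30 -> [-0.2157, 0.1169, 0.06] yaw 0.2
```

Descending and gripping the torch.

carry_out(
  motion=[
    [[0,0,0.05],0,0.07],
    [[0,0,0.1],0,0.07],
    [[0,0,0.13],0,0.07],
    [[0,0,0.152],0,0.07],
    [[0,0,0.152],0,0.07],
    [[0,0,0.152],0,0.07],
    [[0,0,0.152],0,0.025],
    [[0,0,0.152],0,0.025],
    [[0,0,0.152],0,0.025],
    [[0,0,0.152],0,0.025],
    [[0,0,0.152],0,0.025],
    [[0,0,0.152],0,0.025],
  ],
  force=30,
)

```text
time: 3.1
tool_pos: [0.4425, 0.0028, 0.2336]
ee_rot: [2.716, 1.577, 0.003]
wrist_force: [-0.7, -1.2, 6.1]
finger_gap: 0.0339
grasp_force: 30.7
```

```bash
python3 rel.py .4355,-.2435,.14,-30  .4355,-.2435,.079,-30
```

```text
t 3.1 grasp [0.4428 0.0027 0.0789] phi -29.7 tilt 0.12 q6 2.1 gap 0.0339 gf 30.686906576156616 F [-0.7 -1.2  6.1]
.4355,-.2435,.14,-30 -> [-0.2173, 0.1161, -0.061] yaw 0.3
.4355,-.2435,.079,-30 -> [-0.2174, 0.116, -0.0] yaw 0.3
```

carry_out(
  motion=[
    [[0,0,-0.04],0,0.025],
    [[0,0,-0.08],0,0.025],
    [[-0.05,0.027,-0.08],0,0.025],
    [[-0.1,0.053,-0.08],0,0.025],
    [[-0.15,0.08,-0.08],0,0.025],
    [[-0.19,0.101,-0.08],0,0.025],
    [[-0.217,0.116,-0.08],0,0.025],
    [[-0.217,0.116,-0.06],0,0.025],
    [[-0.217,0.116,-0.04],0,0.025],
    [[-0.217,0.116,-0.02],0,0.025],
    [[-0.217,0.116,-0.01],0,0.025],
    [[-0.217,0.116,-0.005],0,0.025],
  ],
)

```text
time: 4.6
tool_pos: [0.4349, -0.243, 0.2371]
ee_rot: [-2.716, -1.577, 0.001]
wrist_force: [-0.8, 0.3, -1.3]
finger_gap: 0.0333
grasp_force: 30.6
```

```bash
python3 rel.py .4355,-.2435,.079,-30
```

```text
t 4.6 grasp [ 0.4347 -0.2429  0.0824] phi -29.7 tilt 0.07 q6 1.58 gap 0.0333 gf 30.634607076644897 F [-0.8  0.3 -1.3]
.4355,-.2435,.079,-30 -> [-0.0001, 0.0007, 0.0034] yaw 0.3
```

carry_out(
  motion=[
    [[0,0,0.002],0,0.025],
    [[0,0,0.004],0,0.025],
    [[0,0,0.004],0,0.025],
    [[0,0,0.004],0,0.045],
    [[0,0,0.004],0,0.065],
    [[0,0,0.004],0,0.07],
    [[0,0,-0.02],0,0.07],
    [[0,0,-0.06],0,0.07],
    [[0,0,-0.11],0,0.085],
    [[0,0,-0.16],0,0.085],
    [[0,0,-0.16],0,0.085],
  ],
)

```text
time: 5.98
tool_pos: [0.4362, -0.2438, 0.4025]
ee_rot: [2.709, 1.573, 0.008]
wrist_force: [0.5, -0.2, -0.9]
finger_gap: 0.0849
grasp_force: 0.0
```

```bash
python3 rel.py .6523,.117,.20,75
```

```text
t 5.97 grasp [ 0.4375 -0.2446  0.2478] phi -29.7 tilt 0.58 q6 1.58 gap 0.0849 gf 0.0 F [ 0.5 -0.2 -0.9]
.6523,.117,.20,75 -> [0.4205, 0.0083, 0.0479] yaw 75.3
```

carry_out(
  motion=[
    [[0.42,0.008,0.045],-105,0.085],
    [[0.42,0.008,0.045],-105,0.085],
    [[0.42,0.008,0.045],-105,0.085],
    [[0.42,0.008,0.045],-105,0.085],
    [[0.42,0.008,0.045],-105,0.085],
    [[0.42,0.008,0.045],-105,0.085],
    [[0.42,0.008,0.045],-105,0.085],
    [[0.42,0.008,0.045],-105,0.085],
    [[0.42,0.008,0.045],-105,0.085],
    [[0.42,0.008,0.045],-105,0.085],
    [[0.42,0.008,0.045],-105,0.085],
    [[0.42,0.008,0.045],-105,0.085],
  ],
)

```text
time: 7.48
tool_pos: [0.6502, 0.1175, 0.352]
ee_rot: [-0.406, -3.114, 0.001]
wrist_force: [-0.4, -0.1, 0.7]
finger_gap: 0.0847
grasp_force: 0.0
```

```bash
python3 rel.py .6523,.117,.04,75
```

```text
t 7.47 grasp [0.65   0.1174 0.1973] phi 75.2 tilt 0.07 q6 0.44 gap 0.0847 gf 0.0 F [-0.4 -0.1  0.7]
.6523,.117,.04,75 -> [-0.0023, 0.0002, 0.1573] yaw 0.2
```

carry_out(
  motion=[
    [[-0.002,0,0.05],0,0.085],
    [[-0.002,0,0.09],0,0.085],
    [[-0.002,0,0.12],0,0.085],
    [[-0.002,0,0.145],0,0.085],
    [[-0.002,0,0.157],0,0.085],
    [[-0.002,0,0.157],0,0.085],
    [[-0.002,0,0.157],0,0.055],
    [[-0.002,0,0.157],0,0.055],
    [[-0.002,0,0.157],0,0.055],
    [[-0.002,0,0.157],0,0.055],
    [[-0.002,0,0.157],0,0.055],
  ],
  force=30,
)

```text
time: 8.85
tool_pos: [0.653, 0.117, 0.1979]
ee_rot: [0.403, 3.112, 0.001]
wrist_force: [-0.7, -1.2, 6.6]
finger_gap: 0.0607
grasp_force: 33.4
```

```bash
python3 rel.py .4408,-.0035,.12,75 .4408,-.0035,.041,75
```

```text
t 8.85 grasp [0.6536 0.117  0.0432] phi 75.3 tilt 0.21 q6 0.43 gap 0.0607 gf 33.43417424708605 F [-0.7 -1.2  6.6]
.4408,-.0035,.12,75 -> [0.1743, -0.1704, -0.0776] yaw 0.3
.4408,-.0035,.041,75 -> [0.1745, -0.1705, 0.0014] yaw 0.3
```

carry_out(
  motion=[
    [[0,0,-0.04],0,0.055],
    [[0,0,-0.075],0,0.055],
    [[0.04,-0.039,-0.08],0,0.055],
    [[0.08,-0.078,-0.08],0,0.055],
    [[0.12,-0.117,-0.08],0,0.055],
    [[0.15,-0.147,-0.08],0,0.055],
    [[0.174,-0.17,-0.08],0,0.055],
    [[0.174,-0.17,-0.06],0,0.055],
    [[0.174,-0.17,-0.04],0,0.055],
    [[0.174,-0.17,-0.02],0,0.055],
    [[0.174,-0.17,-0.01],0,0.055],
    [[0.174,-0.17,-0.008],0,0.055],
  ],
)

```text
time: 10.35
tool_pos: [0.4405, -0.0031, 0.2033]
ee_rot: [-0.402, -3.115, -0.0]
wrist_force: [-0.1, -0.8, -1.5]
finger_gap: 0.0607
grasp_force: 33.7
```

```bash
python3 rel.py .4408,-.0035,.043,75
python3 - <<'E'
from obj import *
for n in("top","side"):
    im,d,K,T=cap(n); np.savez(n+"1.npz",im=im,d=d,K=K,T=T)
o=load("1"); torch(o,(.4355,-.2435)); 
im=o["side"][0]; save(cv2.resize(im[120:290,190:330],(494,600),interpolation=cv2.INTER_CUBIC),"s1.png")
E
```

```text
t 10.35 grasp [ 0.4403 -0.0031  0.0486] phi 75.3 tilt 0.06 q6 0.25 gap 0.0607 gf 33.749107383191586 F [-0.1 -0.8 -1.5]
.4408,-.0035,.043,75 -> [-0.0004, -0.0003, 0.0056] yaw 0.3
torch top 116 c [ 0.4351 -0.2461] ((434.60174560546875, -243.19036865234375), 17.061805725097656) zmed 0.1141
torch side 0 c [ 0.4355 -0.2435] ((0.0, 0.0), 0.0) zmed nan
  return _methods._mean(a, axis=axis, dtype=dtype,
  ret = ret.dtype.type(ret / rcount)
```

View pics/s1.png

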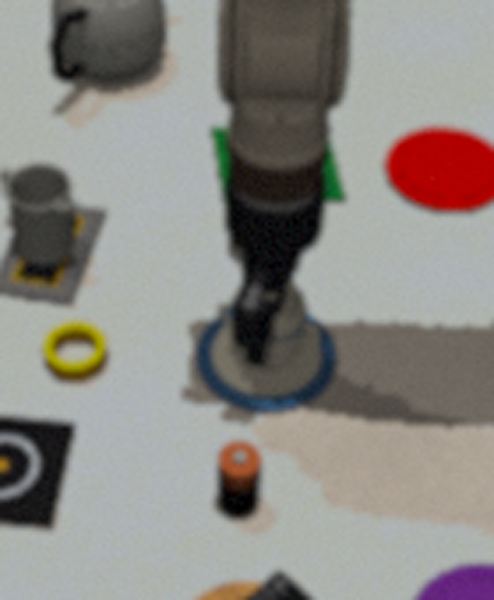

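The side crop shows the bowl in the gripper over the saucer (265,345), and the charger (20,465) is now clear. Lowering and releasing.

carry_out(
  motion=[
    [[0,0,0.003],0,0.055],
    [[0,0,0.006],0,0.055],
    [[0,0,0.006],0,0.055],
    [[0,0,0.006],0,0.07],
    [[0,0,0.006],0,0.085],
    [[0,0,0.006],0,0.085],
    [[0,0,0.006],0,0.085],
    [[0,0,-0.02],0,0.085],
    [[0,0,-0.06],0,0.085],
    [[0,0,-0.11],0,0.085],
    [[0,0,-0.16],0,0.085],
    [[0,0,-0.16],0,0.085],
  ],
)

```text
time: 11.95
tool_pos: [0.4422, -0.0032, 0.3679]
ee_rot: [0.401, 3.106, 0.002]
wrist_force: [0.2, -1.2, 0.0]
finger_gap: 0.0849
grasp_force: 0.0
```

```bash
python3 - <<'E'
from obj import *
o=load("1")
for n,(im,d,K,T) in o.items():
    P=cloud(d,K,T); v,u=np.indices(d.shape); G=plane(np.c_[u.ravel(),v.ravel()],K,T,.006).reshape(P.shape)
    V=cv2.cvtColor(im,cv2.COLOR_RGB2HSV)[...,2]; wv=139 if n=="top" else 176
    c=near(G,(.646,.1215),.075)&(V<.55*wv); print("charger",n,c.sum(),rect(G[c]))
    c=near(G,(.646,.1215),.03)&(V>.55*wv); print("ring",n,c.sum(),cv2.minEnclosingCircle(np.float32(G[c][:,:2]*1000)))
E
python3 rel.py .4349,-.2435,.20,-30 .4349,-.2435,.08,-30
```

```text
charger top 745 ([0.6362, 0.1217], [118.8, 96.2], np.float32(176.2))
ring top 145 ((645.9619140625, 121.67896270751953), 29.862600326538086)
charger side 902 ([0.6514, 0.1228], [110.2, 99.2], np.float32(175.8))
ring side 142 ((646.0294799804688, 121.55058288574219), 29.793081283569336)
t 11.95 grasp [ 0.4436 -0.0032  0.2132] phi 75.3 tilt 0.54 q6 0.25 gap 0.0849 gf 0.0 F [ 0.2 -1.2  0. ]
.4349,-.2435,.20,-30 -> [-0.0539, -0.2343, 0.0131] yaw -74.7
.4349,-.2435,.08,-30 -> [-0.0529, -0.2346, 0.1331] yaw -74.7
```

carry_out(
  motion=[
    [[-0.014,-0.06,0.01],0,0.07],
    [[-0.028,-0.12,0.01],0,0.07],
    [[-0.042,-0.18,0.01],0,0.07],
    [[-0.053,-0.234,0.01],0,0.07],
    [[-0.053,-0.234,0.01],0,0.07],
    [[-0.053,-0.234,0.04],0,0.07],
    [[-0.053,-0.234,0.08],0,0.07],
    [[-0.053,-0.234,0.11],0,0.07],
    [[-0.053,-0.234,0.132],0,0.07],
    [[-0.053,-0.234,0.132],0,0.07],
    [[-0.053,-0.234,0.132],0,0.07],
  ],
)

```text
time: 13.32
tool_pos: [0.4328, -0.2424, 0.2321]
ee_rot: [0.401, 3.116, 0.0]
wrist_force: [0.7, -0.5, 0.0]
finger_gap: 0.0699
grasp_force: 0.0
```

carry_out(
  motion=[
    [[0,0,0],0,0.025],
    [[0,0,0],0,0.025],
    [[0,0,0],0,0.025],
    [[0,0,0],0,0.025],
    [[0,0,0],0,0.025],
  ],
  force=30,
)

```text
time: 13.95
tool_pos: [0.4329, -0.2432, 0.2326]
ee_rot: [0.403, 3.114, -0.001]
wrist_force: [-0.4, 0.1, 6.0]
finger_gap: 0.0335
grasp_force: 32.1
```

```bash
python3 rel.py .4349,-.2435,.08,75 .646,.1215,.079,75
python3 - <<'E'
from obj import *
for n in("top","side"):
    im,d,K,T=cap(n); np.savez(n+"2.npz",im=im,d=d,K=K,T=T)
o=load("2"); cup(o,(.4408,-.0035),.062,.029)
E
```

```text
t 13.95 grasp [ 0.4332 -0.2434  0.0779] phi 75.3 tilt 0.12 q6 -0.25 gap 0.0335 gf 32.07329750061035 F [-0.4  0.1  6. ]
.4349,-.2435,.08,75 -> [-0.002, 0.0002, -0.0021] yaw 0.3
.646,.1215,.079,75 -> [-0.1133, 0.4069, -0.001] yaw 0.3
top 89 c [ 0.4405 -0.001 ] resid 0.0014 protr: [(-20, 37, 48), (-18, 40, 46), (-17, 43, 48), (-14, 39, 51), (-12, 42, 45), (161, 37, 50), (163, 39, 48), (164, 42, 49), (167, 39, 49), (167, 41, 43)]
side 108 c [4.416e-01 1.000e-04] resid 0.0015 protr: [(-21, 41, 50), (-20, 37, 52), (-18, 43, 42), (-17, 37, 37), (-17, 40, 48), (-16, 40, 40), (-16, 42, 40), (-15, 42, 36), (-14, 39, 38), (-13, 42, 51), (-11, 39, 49), (159, 41, 43), (161, 37, 49), (161, 40, 46), (162, 39, 49), (162, 40, 37), (163, 37, 39), (163, 42, 45), (164, 43, 40), (165, 37, 33), (166, 41, 51), (167, 38, 49), (167, 42, 47)]
```

carry_out(
  motion=[
    [[0,0,-0.05],0,0.025],
    [[0,0,-0.1],0,0.025],
    [[-0.014,0.051,-0.1],0,0.025],
    [[-0.028,0.102,-0.1],0,0.025],
    [[-0.042,0.153,-0.1],0,0.025],
    [[-0.056,0.204,-0.1],0,0.025],
    [[-0.07,0.255,-0.1],0,0.025],
    [[-0.084,0.306,-0.1],0,0.025],
    [[-0.098,0.357,-0.1],0,0.025],
    [[-0.107,0.39,-0.1],0,0.025],
    [[-0.112,0.407,-0.1],0,0.025],
    [[-0.112,0.407,-0.1],0,0.025],
  ],
)

```text
time: 15.55
tool_pos: [0.6443, 0.1235, 0.3301]
ee_rot: [-0.399, -3.114, 0.001]
wrist_force: [0.1, 0.7, -2.1]
finger_gap: 0.0338
grasp_force: 31.9
```

```bash
python3 rel.py .6444,.1215,.079,75
```

```text
t 15.55 grasp [0.6439 0.1234 0.1754] phi 75.4 tilt 0.14 q6 0.44 gap 0.0338 gf 31.850375533103943 F [ 0.1  0.7 -2.1]
.6444,.1215,.079,75 -> [-0.0008, -0.0018, 0.0964] yaw 0.4
```

carry_out(
  motion=[
    [[0,-0.001,0.04],0,0.025],
    [[0,-0.001,0.07],0,0.025],
    [[0,-0.001,0.088],0,0.025],
    [[0,-0.001,0.094],0,0.025],
    [[0,-0.001,0.094],0,0.025],
  ],
)

```text
time: 16.18
tool_pos: [0.6438, 0.1205, 0.2376]
ee_rot: [-0.404, -3.115, 0.001]
wrist_force: [0.6, 0.9, -1.5]
finger_gap: 0.0335
grasp_force: 31.9
```

```bash
python3 rel.py .6444,.1215,.078,75
```

```text
t 16.18 grasp [0.6437 0.1205 0.0829] phi 75.2 tilt 0.05 q6 0.44 gap 0.0335 gf 31.858683228492737 F [ 0.6  0.9 -1.5]
.6444,.1215,.078,75 -> [-0.0003, 0.0011, 0.0049] yaw 0.2
```

carry_out(
  motion=[
    [[0,0.001,0.003],0,0.025],
    [[0,0.001,0.005],0,0.025],
    [[0,0.001,0.005],0,0.025],
    [[0,0.001,0.005],0,0.045],
    [[0,0.001,0.005],0,0.065],
    [[0,0.001,0.005],0,0.07],
    [[0,0.001,-0.02],0,0.07],
    [[0,0.001,-0.06],0,0.07],
    [[0,0.001,-0.11],0,0.07],
    [[0,0.001,-0.13],0,0.07],
    [[0,0.001,-0.13],0,0.07],
  ],
)

```text
time: 17.55
tool_pos: [0.6448, 0.1223, 0.3703]
ee_rot: [0.402, 3.111, 0.003]
wrist_force: [-0.6, -0.0, -0.2]
finger_gap: 0.07
grasp_force: 0.0
```

```bash
python3 rel.py .444,.2722,.20,136 .444,.2722,.20,-44
```

```text
t 17.55 grasp [0.6456 0.1225 0.2156] phi 75.3 tilt 0.31 q6 0.44 gap 0.07 gf 0.0 F [-0.6 -0.  -0.2]
.444,.2722,.20,136 -> [0.2323, 0.0939, 0.0147] yaw -60.7
.444,.2722,.20,-44 -> [0.2323, 0.0939, 0.0147] yaw -60.7
```

carry_out(
  motion=[
    [[0.05,0.02,0],-10,0.07],
    [[0.1,0.04,0],-20,0.07],
    [[0.15,0.06,0],-30,0.07],
    [[0.2,0.08,0.015],-40,0.07],
    [[0.232,0.094,0.015],-50,0.07],
    [[0.232,0.094,0.015],-60.7,0.07],
    [[0.232,0.094,0.015],-60.7,0.07],
    [[0.232,0.094,0.015],-60.7,0.07],
    [[0.232,0.094,0.03],-60.7,0.07],
    [[0.232,0.094,0.06],-60.7,0.07],
    [[0.232,0.094,0.09],-60.7,0.07],
    [[0.232,0.094,0.09],-60.7,0.07],
  ],
)

```text
time: 19.05
tool_pos: [0.4427, 0.2709, 0.2744]
ee_rot: [1.222, -2.886, 0.002]
wrist_force: [0.1, -0.1, 0.6]
finger_gap: 0.0699
grasp_force: 0.0
```

```bash
python3 rel.py .444,.2722,.035,136
```

```text
t 19.05 grasp [0.4417 0.2703 0.1197] phi 135.9 tilt 0.42 q6 -0.25 gap 0.0699 gf 0.0 F [ 0.1 -0.1  0.6]
.444,.2722,.035,136 -> [-0.0025, -0.0002, 0.0847] yaw -0.1
```

carry_out(
  motion=[
    [[-0.002,0,0.04],0,0.07],
    [[-0.002,0,0.07],0,0.07],
    [[-0.002,0,0.085],0,0.07],
    [[-0.002,0,0.085],0,0.07],
    [[-0.002,0,0.085],0,0.025],
    [[-0.002,0,0.085],0,0.025],
    [[-0.002,0,0.085],0,0.025],
    [[-0.002,0,0.085],0,0.025],
    [[-0.002,0,0.085],0,0.025],
    [[-0.002,0,0.085],0,0.025],
  ],
  force=40,
)

```text
time: 20.3
tool_pos: [0.446, 0.2739, 0.1943]
ee_rot: [-1.225, 2.889, 0.0]
wrist_force: [1.0, -1.5, 7.1]
finger_gap: 0.0354
grasp_force: 41.5
```

```bash
python3 rel.py .4355,-.2435,.035,136
```

```text
t 20.3 grasp [0.4465 0.2741 0.0396] phi 136.0 tilt 0.2 q6 -0.25 gap 0.0354 gf 41.54307961463928 F [ 1.  -1.5  7.1]
.4355,-.2435,.035,136 -> [0.3793, -0.3521, 0.0038] yaw -0.0
```

carry_out(
  motion=[
    [[0,0,-0.05],0,0.025],
    [[0,0,-0.1],0,0.025],
    [[0.042,-0.039,-0.11],0,0.025],
    [[0.084,-0.078,-0.11],0,0.025],
    [[0.126,-0.117,-0.11],0,0.025],
    [[0.168,-0.156,-0.11],0,0.025],
    [[0.21,-0.195,-0.11],0,0.025],
    [[0.252,-0.234,-0.11],0,0.025],
    [[0.294,-0.273,-0.11],0,0.025],
    [[0.336,-0.312,-0.11],0,0.025],
    [[0.365,-0.339,-0.11],0,0.025],
    [[0.379,-0.352,-0.11],0,0.025],
  ],
)

```text
time: 21.8
tool_pos: [0.4344, -0.2454, 0.3024]
ee_rot: [1.223, -2.894, -0.001]
wrist_force: [0.5, 1.1, -2.5]
finger_gap: 0.0353
grasp_force: 41.0
```

carry_out(
  motion=[
    [[0,0,0.04],0,0.025],
    [[0,0,0.08],0,0.025],
    [[0,0,0.1],0,0.025],
    [[0,0,0.105],0,0.025],
    [[0,0,0.105],0,0.025],
  ],
)

```text
time: 22.42
tool_pos: [0.4352, -0.2432, 0.1979]
ee_rot: [-1.228, 2.891, 0.0]
wrist_force: [0.3, -0.3, -1.8]
finger_gap: 0.0355
grasp_force: 40.9
```

```bash
python3 rel.py .4355,-.2435,.038,136
```

```text
t 22.43 grasp [ 0.4352 -0.2431  0.0432] phi 136.0 tilt 0.02 q6 -1.31 gap 0.0355 gf 40.90100347995758 F [ 0.3 -0.3 -1.8]
.4355,-.2435,.038,136 -> [-0.0, -0.0005, 0.0052] yaw 0.0
```

carry_out(
  motion=[
    [[0,0,0.003],0,0.025],
    [[0,0,0.005],0,0.025],
    [[0,0,0.005],0,0.025],
    [[0,0,0.005],0,0.05],
    [[0,0,0.005],0,0.07],
    [[0,0,0.005],0,0.07],
    [[0,0,-0.03],0,0.07],
    [[0,0,-0.08],0,0.085],
    [[0,0,-0.13],0,0.085],
    [[0,0,-0.16],0,0.085],
    [[0,0,-0.16],0,0.085],
  ],
)

```text
time: 23.8
tool_pos: [0.4357, -0.2441, 0.3605]
ee_rot: [-1.225, 2.889, -0.008]
wrist_force: [-0.0, -0.1, 0.2]
finger_gap: 0.0846
grasp_force: 0.0
```

```bash
python3 rel.py .6425,-.122,.18,49
```

```text
t 23.8 grasp [ 0.4365 -0.2445  0.2058] phi 136.0 tilt 0.36 q6 -1.31 gap 0.0846 gf 0.0 F [-0.  -0.1  0.2]
.6425,-.122,.18,49 -> [-0.2315, -0.0637, 0.0266] yaw 87.0
```

carry_out(
  motion=[
    [[-0.05,-0.013,0.02],10,0.085],
    [[-0.1,-0.027,0.02],20,0.085],
    [[-0.15,-0.04,0.02],30,0.085],
    [[-0.19,-0.052,0.02],40,0.085],
    [[-0.22,-0.06,0.02],50,0.085],
    [[-0.232,-0.064,0.02],60,0.085],
    [[-0.232,-0.064,0.02],70,0.085],
    [[-0.232,-0.064,0.02],80,0.085],
    [[-0.232,-0.064,0.02],87,0.085],
    [[-0.232,-0.064,0.02],87,0.085],
    [[-0.232,-0.064,0.02],87,0.085],
  ],
)

```text
time: 25.18
tool_pos: [0.642, -0.1212, 0.3365]
ee_rot: [-1.098, -2.942, 0.0]
wrist_force: [0.3, 0.2, 0.9]
finger_gap: 0.0849
grasp_force: 0.0
```

```bash
python3 rel.py .6425,-.122,.045,49
```

```text
t 25.18 grasp [ 0.6417 -0.1212  0.1818] phi 49.1 tilt 0.11 q6 0.53 gap 0.0849 gf 0.0 F [0.3 0.2 0.9]
.6425,-.122,.045,49 -> [-0.0011, -0.0001, 0.1368] yaw 0.1
```

carry_out(
  motion=[
    [[-0.001,0,0.05],0,0.085],
    [[-0.001,0,0.09],0,0.085],
    [[-0.001,0,0.12],0,0.085],
    [[-0.001,0,0.136],0,0.085],
    [[-0.001,0,0.136],0,0.085],
    [[-0.001,0,0.136],0,0.085],
    [[-0.001,0,0.136],0,0.048],
    [[-0.001,0,0.136],0,0.048],
    [[-0.001,0,0.136],0,0.048],
    [[-0.001,0,0.136],0,0.048],
    [[-0.001,0,0.136],0,0.048],
  ],
  force=30,
)

```text
time: 26.55
tool_pos: [0.6432, -0.1223, 0.2035]
ee_rot: [1.1, 2.94, -0.0]
wrist_force: [-2.4, -1.7, 6.9]
finger_gap: 0.0568
grasp_force: 30.3
```

```bash
python3 rel.py .450,.266,.045,49
```

```text
t 26.55 grasp [ 0.6435 -0.1225  0.0488] phi 49.0 tilt 0.14 q6 0.53 gap 0.0568 gf 30.27593068778515 F [-2.4 -1.7  6.9]
.450,.266,.045,49 -> [0.4007, 0.166, 0.0029] yaw -0.0
```

carry_out(
  motion=[
    [[0,0,-0.05],0,0.048],
    [[0,0,-0.1],0,0.048],
    [[0.02,0.008,-0.12],0,0.048],
    [[0.07,0.029,-0.12],0,0.048],
    [[0.12,0.05,-0.12],0,0.048],
    [[0.17,0.07,-0.12],0,0.048],
    [[0.22,0.091,-0.12],0,0.048],
    [[0.27,0.112,-0.12],0,0.048],
    [[0.32,0.133,-0.12],0,0.048],
    [[0.36,0.149,-0.12],0,0.048],
    [[0.39,0.162,-0.12],0,0.048],
    [[0.401,0.166,-0.12],0,0.048],
  ],
)

```text
time: 28.05
tool_pos: [0.4483, 0.2681, 0.3217]
ee_rot: [-1.097, -2.944, -0.0]
wrist_force: [0.4, -0.7, -1.7]
finger_gap: 0.0565
grasp_force: 31.9
```

carry_out(
  motion=[
    [[0,0,0.04],0,0.048],
    [[0,0,0.08],0,0.048],
    [[0,0,0.105],0,0.048],
    [[0,0,0.113],0,0.048],
    [[0,0,0.113],0,0.048],
  ],
)

```text
time: 28.68
tool_pos: [0.4496, 0.2662, 0.2087]
ee_rot: [-1.102, -2.942, 0.001]
wrist_force: [-0.4, 0.1, -1.1]
finger_gap: 0.0569
grasp_force: 31.9
```

```bash
python3 rel.py .450,.266,.046,49;python3 - <<'E'
from obj import *
for n in("top","side"):
    im,d,K,T=cap(n); np.savez(n+"3.npz",im=im,d=d,K=K,T=T)
o=load("3"); torch(o,(.646,.1215)); hexs(o,(.434,-.245))
for n,(im,d,K,T) in o.items():
    P=cloud(d,K,T); v,u=np.indices(d.shape); G=plane(np.c_[u.ravel(),v.ravel()],K,T,.006).reshape(P.shape)
    hsv=cv2.cvtColor(im,cv2.COLOR_RGB2HSV).astype(int); H,S,V=hsv[...,0],hsv[...,1],hsv[...,2]; wv=139 if n=="top" else 176
    m=near(G,(.638,-.117),.085)&(V<.8*wv); m=cv2.morphologyEx(m.astype(np.uint8),cv2.MORPH_OPEN,np.ones((3,3),np.uint8))>0
    k,l,st,ce=cv2.connectedComponentsWithStats(m.astype(np.uint8)); m=l==1+np.argmax(st[1:,4]); print("toolmat",m.sum(),rect(G[m]))
    y=(H>18)&(H<38)&(S>60)&near(G,(.638,-.117),.055); print("yellow",y.sum(),rect(G[y]))
save(cv2.resize(o["top"][0][105:235,105:335],(797,450),interpolation=cv2.INTER_CUBIC),"t3.png")
E
```

```text
t 28.68 grasp [0.4496 0.2661 0.054 ] phi 48.9 tilt 0.03 q6 1.25 gap 0.0569 gf 31.885114051401615 F [-0.4  0.1 -1.1]
.450,.266,.046,49 -> [-0.0004, 0.0001, 0.008] yaw -0.1
torch top 110 c [0.6483 0.1223] ((645.0711669921875, 122.756591796875), 17.197431564331055) zmed 0.1145
torch side 125 c [0.6473 0.121 ] ((645.6212768554688, 123.17337036132812), 17.907102584838867) zmed 0.1157
hex top 337 ([0.4316, -0.2441], [34.9, 82.2], np.float32(45.8))
hex side 0 ([0.0, 0.0], [0.0, 0.0], np.float32(0.0))
hex both ([0.4316, -0.2441], [34.9, 82.2], np.float32(45.8))
toolmat 845 ([0.6385, -0.1178], [76.4, 117.7], np.float32(81.0))
yellow 116 ([0.64, -0.1182], [42.8, 90.5], np.float32(81.3))
toolmat 660 ([0.6375, -0.1159], [76.2, 123.0], np.float32(80.7))
yellow 203 ([0.6389, -0.1197], [47.8, 96.8], np.float32(81.8))
```

View pics/t3.png

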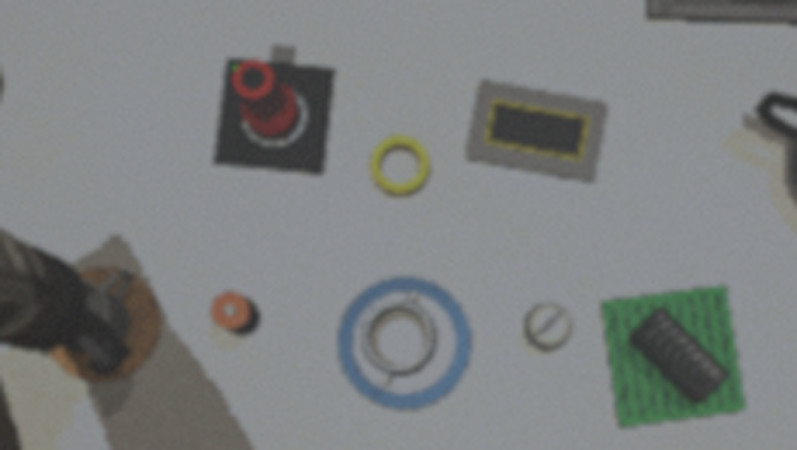

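The top crop shows the torch on the charger ring (270,110), the bowl centred on the saucer (400,342), the hex set on the drip mat (680,355) and the tool mat clear (537,130). Next I set the jug down.

carry_out(
  motion=[
    [[0,0,0.003],0,0.048],
    [[0,0,0.006],0,0.048],
    [[0,0,0.0065],0,0.048],
    [[0,0,0.0065],0,0.048],
  ],
)

```text
time: 29.28
tool_pos: [0.4495, 0.2667, 0.2033]
ee_rot: [1.1, 2.941, 0.002]
wrist_force: [-2.6, -0.6, 6.0]
finger_gap: 0.0571
grasp_force: 31.1
```

carry_out(
  motion=[
    [[0,0,0],0,0.06],
    [[0,0,0],0,0.075],
    [[0,0,0],0,0.085],
    [[0,0,0],0,0.085],
    [[0,0,-0.03],0,0.085],
    [[0,0,-0.08],0,0.085],
    [[0,0,-0.13],0,0.085],
    [[0,0,-0.15],0,0.085],
    [[0,0,-0.15],0,0.085],
  ],
)

```text
time: 30.4
tool_pos: [0.4498, 0.2668, 0.3541]
ee_rot: [1.1, 2.94, 0.005]
wrist_force: [0.4, -0.4, -0.3]
finger_gap: 0.0848
grasp_force: 0.0
```

```bash
python3 rel.py .432,-.2441,.19,136
```

```text
t 30.4 grasp [0.4504 0.2672 0.1994] phi 49.0 tilt 0.26 q6 1.25 gap 0.0848 gf 0.0 F [ 0.4 -0.4 -0.3]
.432,-.2441,.19,136 -> [-0.3219, -0.3972, 0.0081] yaw -87.0
```

carry_out(
  motion=[
    [[-0.033,-0.04,0],-9,0.07],
    [[-0.066,-0.081,0],-18,0.07],
    [[-0.099,-0.122,0],-27,0.07],
    [[-0.132,-0.163,0],-36,0.07],
    [[-0.165,-0.204,0],-45,0.07],
    [[-0.198,-0.244,0],-54,0.07],
    [[-0.231,-0.285,0],-63,0.07],
    [[-0.264,-0.326,0],-72,0.07],
    [[-0.297,-0.366,0],-81,0.07],
    [[-0.322,-0.397,0.01],-87,0.07],
    [[-0.322,-0.397,0.01],-87,0.07],
    [[-0.322,-0.397,0.01],-87,0.07],
  ],
)

```text
time: 31.9
tool_pos: [0.4312, -0.244, 0.3407]
ee_rot: [1.225, -2.891, -0.005]
wrist_force: [0.0, 0.8, 0.8]
finger_gap: 0.0701
grasp_force: 0.0
```

```bash
python3 rel.py .4325,-.2446,.036,136
python3 - <<'E'
from obj import *
for n in("top","side"):
    im,d,K,T=cap(n); np.savez(n+"4.npz",im=im,d=d,K=K,T=T)
o=load("4"); cup(o,(.45,.266),.072,.0285)
E
```

```text
t 31.9 grasp [ 0.4307 -0.2436  0.186 ] phi 135.9 tilt 0.19 q6 -1.32 gap 0.0701 gf 0.0 F [0.  0.8 0.8]
.4325,-.2446,.036,136 -> [-0.0005, -0.0019, 0.15] yaw -0.1
top 108 c [0.4487 0.2677] resid 0.0027 protr: [(-45, 38, 32), (-45, 43, 33), (-45, 50, 43), (-44, 48, 66), (-43, 49, 58), (-43, 52, 44), (-42, 38, 69), (-42, 45, 32), (-41, 42, 66), (-41, 50, 67), (-40, 44, 71), (-39, 40, 69), (-37, 38, 29), (125, 37, 80), (132, 37, 81), (137, 37, 78), (143, 37, 78), (150, 37, 73)]
side 173 c [0.4503 0.2687] resid 0.0024 protr: [(-46, 38, 70), (-44, 47, 44), (-43, 47, 37), (-41, 48, 37), (-40, 41, 70), (-40, 44, 71), (-40, 48, 48), (-39, 46, 37), (-38, 43, 69), (-38, 49, 39), (-38, 49, 62), (-37, 49, 45), (131, 38, 82), (138, 39, 82), (148, 37, 80)]
```

carry_out(
  motion=[
    [[-0.0005,-0.001,0.05],0,0.07],
    [[-0.0005,-0.001,0.1],0,0.07],
    [[-0.0005,-0.001,0.135],0,0.07],
    [[-0.0005,-0.001,0.15],0,0.07],
    [[-0.0005,-0.001,0.15],0,0.07],
    [[-0.0005,-0.001,0.15],0,0.025],
    [[-0.0005,-0.001,0.15],0,0.025],
    [[-0.0005,-0.001,0.15],0,0.025],
    [[-0.0005,-0.001,0.15],0,0.025],
    [[-0.0005,-0.001,0.15],0,0.025],
    [[-0.0005,-0.001,0.15],0,0.025],
  ],
  force=40,
)

```text
time: 33.38
tool_pos: [0.4336, -0.2452, 0.1939]
ee_rot: [-1.226, 2.89, -0.004]
wrist_force: [0.6, 0.7, 6.8]
finger_gap: 0.0357
grasp_force: 41.0
```

```bash
python3 rel.py .6385,-.118,.036,171.2
```

```text
t 33.38 grasp [ 0.4341 -0.2454  0.0392] phi 136.0 tilt 0.22 q6 -1.32 gap 0.0357 gf 41.0065895318985 F [0.6 0.7 6.8]
.6385,-.118,.036,171.2 -> [-0.2338, -0.0589, 0.0037] yaw -35.2
```

carry_out(
  motion=[
    [[0,0,-0.05],0,0.025],
    [[0,0,-0.09],0,0.025],
    [[-0.045,-0.011,-0.09],-7,0.025],
    [[-0.09,-0.023,-0.09],-14,0.025],
    [[-0.135,-0.034,-0.09],-21,0.025],
    [[-0.18,-0.046,-0.09],-28,0.025],
    [[-0.215,-0.054,-0.09],-35.2,0.025],
    [[-0.234,-0.059,-0.09],-35.2,0.025],
    [[-0.234,-0.059,-0.06],-35.2,0.025],
    [[-0.234,-0.059,-0.03],-35.2,0.025],
    [[-0.234,-0.059,-0.015],-35.2,0.025],
    [[-0.234,-0.059,-0.015],-35.2,0.025],
  ],
)

```text
time: 34.88
tool_pos: [0.637, -0.1174, 0.2057]
ee_rot: [2.042, -2.384, -0.004]
wrist_force: [0.4, 0.7, -1.1]
finger_gap: 0.035
grasp_force: 41.2
```

```bash
python3 rel.py .6387,-.118,.039,171.2
python3 - <<'E'
from obj import *
for n in("top","side"):
    im,d,K,T=cap(n); np.savez(n+"5.npz",im=im,d=d,K=K,T=T)
o=load("5")
P=cloud(*o["side"][1:]); im=o["side"][0]; save(cv2.resize(im[130:250,150:270],(600,600),interpolation=cv2.INTER_CUBIC),"s5.png")
E
```

```text
t 34.88 grasp [ 0.6365 -0.1173  0.0511] phi 171.2 tilt 0.2 q6 -1.6 gap 0.035 gf 41.17172420024872 F [ 0.4  0.7 -1.1]
.6387,-.118,.039,171.2 -> [0.0003, -0.0018, 0.012] yaw -0.0
```

View pics/s5.png

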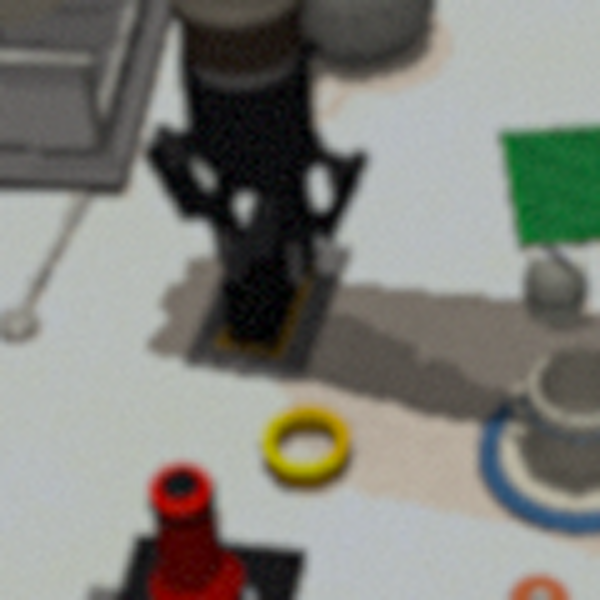

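The side crop shows the hex set in the gripper just above its silhouette (260,300), lengthwise as painted, and clear of the teapot (365,30). Setting it down.

carry_out(
  motion=[
    [[0,-0.001,0.006],0,0.025],
    [[0,-0.001,0.01],0,0.025],
    [[0,-0.001,0.012],0,0.025],
    [[0,-0.001,0.0125],0,0.025],
    [[0,-0.001,0.0125],0,0.025],
  ],
)

```text
time: 35.6
tool_pos: [0.6388, -0.1176, 0.1947]
ee_rot: [-2.044, 2.386, -0.0]
wrist_force: [0.2, 0.2, -1.7]
finger_gap: 0.0354
grasp_force: 41.2
```

carry_out(
  motion=[
    [[0,0,0],0,0.045],
    [[0,0,0],0,0.065],
    [[0,0,0],0,0.07],
    [[0,0,-0.03],0,0.07],
    [[0,0,-0.08],0,0.07],
    [[0,0,-0.13],0,0.07],
    [[0.1,0.16,-0.17],0,0.07],
    [[0.1,0.16,-0.17],0,0.07],
    [[0.1,0.16,-0.17],0,0.07],
    [[0.1,0.16,-0.17],0,0.07],
    [[0.1,0.16,-0.17],0,0.07],
  ],
)

```text
time: 36.98
tool_pos: [0.4654, -0.1921, 0.3654]
ee_rot: [-2.042, 2.386, -0.003]
wrist_force: [0.2, -0.1, -0.2]
finger_gap: 0.0698
grasp_force: 0.0
```

```bash
python3 rel.py
python3 - <<'E'
from obj import *
for n in("top","side"):
    im,d,K,T=cap(n); np.savez(n+"6.npz",im=im,d=d,K=K,T=T)
o=load("6"); hexs(o,(.6387,-.118)); cup(o,(.4408,-.0035),.062,.029); cup(o,(.45,.266),.072,.0285); torch(o,(.646,.1215))
save(cv2.resize(o["top"][0][105:235,105:335],(797,450),interpolation=cv2.INTER_CUBIC),"t6.png")
E
```

```text
t 36.98 grasp [ 0.4658 -0.1922  0.2107] phi 171.1 tilt 0.12 q6 -1.81 gap 0.0698 gf 0.0 F [ 0.2 -0.1 -0.2]
hex top 320 ([0.638, -0.1169], [36.3, 83.7], np.float32(81.4))
hex side 251 ([0.638, -0.1166], [36.3, 87.5], np.float32(80.6))
hex both ([0.6381, -0.1166], [36.5, 87.5], np.float32(80.7))
top 83 c [ 0.4405 -0.0009] resid 0.0015 protr: [(-20, 37, 46), (-18, 39, 50), (-17, 43, 48), (-14, 39, 50), (-13, 42, 49), (162, 37, 50), (163, 40, 51), (164, 42, 49), (167, 39, 50), (167, 41, 40)]
side 106 c [4.413e-01 4.000e-04] resid 0.0016 protr: [(-20, 38, 52), (-19, 41, 51), (-17, 37, 45), (-16, 40, 37), (-16, 43, 44), (-15, 43, 41), (-13, 39, 43), (-13, 39, 52), (-13, 42, 38), (-11, 42, 52), (-10, 39, 50), (161, 37, 36), (161, 40, 38), (162, 43, 42), (163, 39, 53), (164, 39, 39), (164, 39, 48), (164, 42, 49), (165, 39, 43), (166, 42, 43), (167, 41, 51)]
top 104 c [0.4488 0.2679] resid 0.0027 protr: [(-45, 44, 68), (-45, 50, 64), (-44, 38, 31), (-44, 41, 37), (-44, 45, 38), (-44, 48, 67), (-43, 52, 65), (-42, 42, 69), (-42, 48, 41), (-41, 38, 65), (-41, 49, 72), (-40, 44, 69), (-38, 53, 57), (-37, 45, 35), (129, 39, 80), (134, 39, 79), (142, 37, 75), (151, 37, 80)]
side 174 c [0.4503 0.2688] resid 0.0022 protr: [(-46, 42, 68), (-44, 37, 72), (-43, 46, 38), (-41, 45, 69), (-40, 41, 70), (-40, 47, 45), (-40, 47, 67), (-40, 51, 45), (-39, 43, 69), (-39, 50, 43), (-38, 43, 32), (-37, 49, 65), (132, 37, 80), (139, 39, 81), (147, 41, 80)]
torch top 110 c [0.6505 0.1243] ((645.5068969726562, 123.08670806884766), 17.11246109008789) zmed 0.1143
torch side 130 c [0.6454 0.1221] ((646.3507690429688, 124.28279876708984), 17.9866886138916) zmed 0.1157
```

View pics/t6.png

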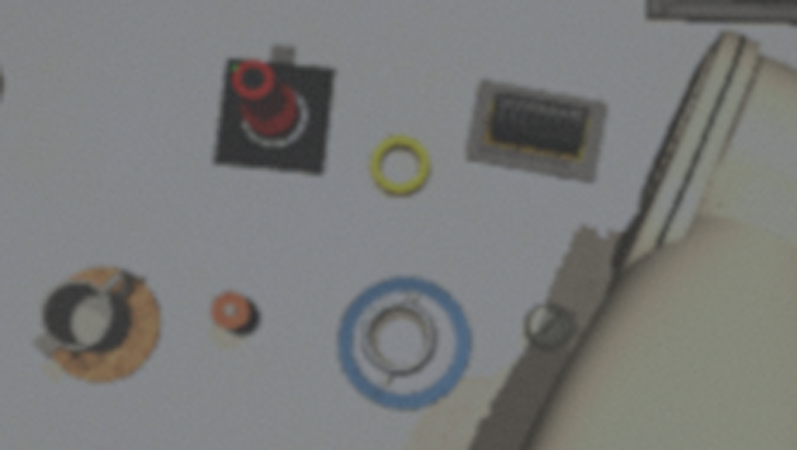

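The top crop shows all four things upright on their places: torch (270,110), hex set (540,125), bowl (400,342), jug (85,318). Each measures within about 3 mm of its centre.

```bash
python3 -c "
from cell import ctrl
print(ctrl.hand_in())"
```

```text
the job is handed in; nothing more can be done
None
```

I handed the job in after about 37 s: the sugar bowl, milk jug, torch and hex key set all stand upright on their own places, each within about 3 mm of centre in the last pictures, nothing was knocked over, and the arm kept clear of the teapot.

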